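# Clamp the stuck jar in the jar vise and set its lock lever

## Task

The small glass jar stands between the jaws of the grey vise: clamp it there so that its stuck lid can be unscrewed later. Turn the crank clockwise until the sprung jaw face has closed on the jar and the jar is trapped against the V jaw, then about half a turn more, so that the sprung face is pushed part of the way in but never to its stop. Then swing the lock lever upright, let go, and leave the jar standing and the bottles, ladle and bowl where they are.

Things in the scene. Friction and masses are not known exactly. Their poses are not given: they have to be found in the camera images.
- vise: Grey jar vise fixed to the ledge. Origin: middle of its bed, at ledge height. Own x: across the bed, away from the robot; y: along the bed to the crank head. Bed 150 mm wide, y -220 to +175 mm, top at z 25. Along y: lock lever -180; fixed V jaw -120 to -72, top at z 85; jar -60; sprung moving jaw, top at z 87, its front at y -8 when the crank reads 0; crank head +130.
- crank_hub (a point): On the crank's axis, in the middle of the 8 mm thick crank arm, at vise (0, 130, 130) mm. Axes as the vise's. The crank's axis leans 38 degrees from vertical, away from the jaws, along (0, 0.616, 0.788) in the vise's axes, so the handle circles in a plane that slopes up towards the jaws.
- crank_grip (a point): Grip point on the axis of the black crank handle, 50 mm from the crank axis, 28 mm above the middle of the arm along that axis. The handle is round, 26 mm thick, 40 mm long (6 to 46 mm above the middle of the arm), parallel to the crank axis, and spins on its pin, so a gripper can keep its orientation while it circles.
- crank (a joint): Crank angle, rad, growing clockwise seen from above (closing). At 0 the arm points along the vise's x; at pi/2 uphill, along (0, -0.788, 0.616) in the vise's axes. One turn moves the jaw 12 mm; the sprung face meets the seated jar at about 10.5 rad. Starts between 0 and 6. Stays where left; takes about 4 N at the handle.
- bow (a point): Middle of the crossbar of a 14 mm steel tube bow over the crank, at vise (0, 87, 278) mm. Its two tubes, at vise x -62 and +62, rise from (y 50, z 20) to (y 35, z 205), then lean towards the crank to the crossbar. It blocks a vertical gripper at the uphill part of the crank circle; one held along the crank axis passes under it.
- jaw_face (a joint): How far the sprung jaw face is pushed back into the moving jaw, m: 0 free, 0.014 at its stop (3 N per mm). Half a turn of the crank after the jar is trapped gives about 0.006.
- jaw_face_front (a point): Middle of the front of the sprung jaw face, a steel plate 70 mm wide and 58 mm high that faces the jar (the vise's -y).
- jar: The small glass jar with a metal lid, 64 mm in diameter, 94 mm high, about 0.3 kg. Origin: centre of its underside; z up. It stands loose on the bed, within 2 mm of its seat in the V jaw.
- jar_seat (a point): Centre of the jar's underside when it is seated in the V jaw: on the bed, at vise (0, -60, 25) mm.
- lever (a joint): Angle of the lock lever, rad: 0 leans 0.8 rad towards the robot (free), 0.8 is upright (locked), 1.6 leans 0.8 rad away (quick release). Starts between 0 and 0.35. It stays where it is left and moves with about 1 N at its ball.
- lever_tip (a point): Centre of the black ball, 26 mm in diameter, on the end of the lock lever, a steel rod 10 mm thick; 75 mm from the hinge.
- lever_hinge (a point): Hinge of the lock lever, at vise (0, -180, 47) mm; the hinge axis is the vise's y.
- ladle: Bystander: stainless ladle lying beyond the vise; origin under the bowl (80 mm wide, 28 mm high), the handle 270 mm along its x.
- bowl: Bystander: small terracotta bowl, 110 mm wide, 50 mm high; origin under its centre.
- bottle0: Bystander: bottle in the fixed wooden slotted rack (280 by 190 by 120 mm), 64 mm in diameter, 215 mm high; origin under its centre.
- bottle1: Bystander: bottle in the fixed wooden slotted rack (280 by 190 by 120 mm), 64 mm in diameter, 215 mm high; origin under its centre.
- bottle2: Bystander: bottle in the fixed wooden slotted rack (280 by 190 by 120 mm), 64 mm in diameter, 215 mm high; origin under its centre.
- bottle3: Bystander: bottle in the fixed wooden slotted rack (280 by 190 by 120 mm), 64 mm in diameter, 215 mm high; origin under its centre.
- bottle4: Bystander: bottle in the fixed wooden slotted rack (280 by 190 by 120 mm), 64 mm in diameter, 215 mm high; origin under its centre.
- bottle5: Bystander: bottle in the fixed wooden slotted rack (280 by 190 by 120 mm), 64 mm in diameter, 215 mm high; origin under its centre.

How it is judged (in metres and radians):
On the way, in this order (a step that is already met when the one before it is completed fails the run):
1. the jar is clamped: the sprung jaw face is pushed in 2 to 12 mm (value of joint jaw_face between 0.002 and 0.012 m), for 0.2 s.
2. then the lock lever is upright, within 0.15 rad, with the jar still clamped (all of step 1 and value of joint lever between 0.65 and 0.95 rad), for 0.2 s.
At the end, for the whole second after the job is handed in: The sprung jaw face is pushed in 2 to 12 mm by the jar, which stands upright (within 0.08 rad) within 6 mm of its seat in the V jaw; the lock lever is upright within 0.15 rad (joint 0.65 to 0.95); crank, lever and jar are at rest (all of step 2 and horizontal distance between jar and jar_seat below 0.006 m and angle between jar's own z axis and vertical below 0.08 rad and linear speed of jar below 0.02 m/s and velocity of joint lever between -0.1 and 0.1 rad/s and velocity of joint crank between -0.1 and 0.1 rad/s); the robot touches nothing.
It fails at once if the sprung jaw face is driven to its stop (over 13.5 mm), which would crack the jar (value of joint jaw_face above 0.0135 m).
It fails at once if the jar is tipped over or lifted out (angle between jar's own z axis and vertical above 0.35 rad or distance between jar and jar_seat above 0.03 m).
It fails at once if a bottle, the ladle or the bowl is moved more than 30 mm (distance of any of ladle, bowl, bottle0, bottle1, bottle2, bottle3, bottle4, bottle5 from where it was at the start of the episode above 0.03 m).
It also fails if it takes over 72 s, if anything falls off the work surface, if the arm or the gripper's body presses on something with over 40 N, if the wrist force passes 120 N, or if a joint passes its speed limit or range.

## Robot

A 6-joint arm with a two-finger parallel gripper is mounted at the origin on the work surface. World frame = base frame: x ahead of the robot, y to its left, z up, the work surface at z = 0. Lengths are in mm, angles in rad, forces in N, time in s.
With the tool pointing down it reaches from about 350 to 775 mm from the base axis. Payload 7.3 kg.
Tool frame: the origin (TCP) lies on the centre line of the jaws, within the pads' length; the fingertips stand 14 mm ahead of it and the grasp point (between the pads) lies 5 mm behind it; z points along the fingers, y is the line along which they close (so a half turn about z gives the same grasp; the last joint's range is limited). The gripper opens to 92 mm and grips with 3 to 60 N. Pads are 19 mm wide; open, the fingers measure 130 mm over their backs; the gripper's body (75 mm by 190 mm) begins 47 mm behind the grasp point.
Start: joints at [-0.146, 0.342, 1.524, -0, 1.275, -0.146], TCP at [525.018, 0.02, 240.741] pointing down, gripper open.
Joint ranges: [-2.53, 2.53], [-0.77, 2.02], [0.04, 2.7], [-1, 4.14], [0.28, 2.66], [-3.11, 3.11]. Speed limits (rad/s): [2.57, 2.57, 3.14, 3.14, 3.14, 3.14].

## Interface

Orientations are given as [roll, pitch, yaw] about the fixed x, y, z axes, in that order (R = Rz(yaw) Ry(pitch) Rx(roll)).
In Python, from plant import get_obs, capture, bot, spot_in, trace, pinpoint gives the robot as it stands.
- The arm moves only by the tool play_rows, never from a script. Its argument "rows" is a list of rows, each a list of 2 entries, a list of its own where there are three numbers: the shift along the world's x, y, z in units of 3 cm (1.0 is 3 cm), then the turn, a rotation vector about the world's x, y, z in units of 8 degrees (1.0 is 8 degrees). A call has 1 to 12 rows; each row shifts and turns the commanded pose from where the row before left it; what a row does not reach is not made up. A row lasts 1/8 s, in which the tool goes at most 62.5 mm and 10.7 degrees, less where a joint would pass 70% of its speed; a pose out of reach is approached as far as the arm can. A call with a number of a shift or a turn outside -1 to 1 is refused whole. A call with a gripper value outside its range is refused whole. "hand" is the opening, from -1 (shut) to 1 (fully open), set as the call begins (left out, the last holds). The fingers move at their own pace and stop on an object; the grip force is fixed at half the most. Time passes only in rows, so rows that do not move let the fingers close. It gives the time, the measured TCP pose, the force, the opening and the grip force at its end, in the units of the state.
- get_obs(): the state, without advancing time (a new reading comes with each control period).
- capture(name): name is "scene" or "side" or "wrist"; returns a dict with "frame" (480x640x3 uint8, red, green, blue), "fov_y" (degrees; the focal length in pixels is half the picture's height over the tangent of half this angle, whatever the lens; pixels are square), "cx", "cy" (the principal point, pixels), "rvec" (rotation vector, rad) and "tvec" (3), from world to camera coordinates, as OpenCV has them; the wrist camera has in their place "hand_eye" (4x4, takes a point from camera to tool coordinates, whose origin is the TCP and whose axes are the flange's). Camera axes: x right, y down, z forward; pixel columns grow to the right and rows downward; lengths in mm; the calibration is good to about 2 mm. A picture is of the moment at which its call begins: read the wrist's pose just before it. There is no depth.
- bot.close_job(): hands the job in; it is judged then, once.
Trained networks look in the newest picture that a camera, given by its name, has taken for a name from the list of things; names that differ only in an ending like _2 or _b are one class to them, and where a whole thing is asked for, a point or a joint stands for the part that bears it (a point fixed in the world has none). Each returns a list of dicts, best first, with "p" (0 to 1); they miss things now and then, are a little off and sometimes report something else, mostly with a low value. They report only what shows in the picture. A call takes as long as a camera call.
- spot_in(query, camera): "at" ([row, column] in pixels, amid what is visible of it).
- trace(query, camera): "mask" (480x640 bool, what is visible of it) and "at" ([row, column] in pixels, amid what is visible of it).
- pinpoint(query, camera): "at" ([row, column] in pixels: a listed point, or the origin of a listed thing).
The state is a dict: "time": time; "joint_positions": joint angles; "dq": joint speeds; "tau": joint torques, N m; "tool_pos": TCP position; "tcp_rot": TCP orientation; "contact_force": force on the tool from outside, world axes, zero at the start; "moment": the same for the moment, N m; "grip_width": finger opening in mm; "finger_force": force on a finger pad.
Only numpy, scipy, OpenCV 4.12 (cv2) and the standard library are available. Lean on these libraries where they do the work, as an engineer would, in place of code of your own. Each camera call takes 0.05 s, during which the arm holds its last target. There are 200 camera calls.

## Working session

There is one attempt and no reset: what is moved stays moved. The work goes in short steps, Python scripts to look and compute and a tool call to move; the robot and the scene stay as the last step left them, time stands still between calls to the robot, and variables do not carry over. Pictures are saved under pics/ and viewed, at most 10 in all, crops included, and the job is handed in when it is done.

Besides the shell and the picture viewer there is one more tool, called by a JSON object that holds its "name" and its "arguments". play_rows: Moves the arm, as the interface text tells. Shifts and turns lie within -1 to 1; 1 stands for 3 cm of shift or 8 degrees of turn. Its arguments: {"type":"object","properties":{"rows":{"type":"array"},"hand":{"type":"number"}},"required":["rows"]}

```bash
ls; mkdir -p pics; cat > h.py <<'E'
import numpy as np, cv2
from plant import get_obs, capture, bot, spot_in, trace, pinpoint
def K(c):
    f=240/np.tan(np.radians(c["fov_y"])/2); return np.array([[f,0,c["cx"]],[0,f,c["cy"]],[0,0,1.]])
def P(c):
    R=cv2.Rodrigues(np.array(c["rvec"],float))[0]; return K(c)@np.c_[R,np.array(c["tvec"],float).ravel()]
def proj(Pm,X):
    x=Pm@np.append(X,1); return x[:2]/x[2]
def save(c,n): cv2.imwrite("pics/"+n,c["frame"][:,:,::-1])
E
python3 - <<'E'
from h import *
import pickle
print(get_obs())
d={}
for n in ("scene","side"):
    c=capture(n); save(c,n+"0.png"); d[n]=c
    print(n,c["fov_y"],c["cx"],c["cy"],c["rvec"],c["tvec"])
    for q in ("vise","crank_hub","crank_grip","bow","jaw_face_front","jar","jar_seat","lever_tip","lever_hinge","bowl","ladle"):
        r=pinpoint(q,n); print(q,[(np.round(x["at"],1).tolist(),round(x["p"],2)) for x in r[:2]])
pickle.dump(d,open("c0.pkl","wb"))
E
```

```text
pics
{'time': 0.0, 'joint_positions': array([-1.45992168e-01,  3.42731743e-01,  1.52501689e+00, -6.25861577e-08,
        1.27537732e+00, -1.46041043e-01]), 'dq': array([ 0.001403  ,  0.00050448, -0.00052153, -0.00031593,  0.0011087 ,
        0.0001864 ]), 'tau': array([ 7.61924657e-04, -4.31245601e+01, -2.44219762e+01,  7.17750052e-02,
        5.59406646e-02, -1.04314388e-04]), 'tool_pos': array([5.24620469e+02, 8.21576335e-02, 2.40040302e+02]), 'tcp_rot': array([-3.14007567e+00, -2.23069910e-04,  1.57084505e+00]), 'contact_force': array([ 0.25410709, -0.77304538,  0.257615  ]), 'moment': array([ 0.01948692, -0.01932386, -0.04874639]), 'finger_force': 0.0, 'grip_width': 91.8230332262241}
scene 54.047962560909184 309.27493230478564 246.1790481939252 [ 1.59830127  2.09954475 -0.72815646] [ 172.72039696 -325.31271632 1737.92458393]
vise [([281.4, 307.9], 0.69), ([268.0, 304.5], 0.58)]
crank_hub [([240.4, 167.7], 0.6), ([269.1, 356.0], 0.59)]
crank_grip [([284.7, 369.9], 0.54)]
bow [([226.7, 342.5], 0.93), ([219.7, 170.0], 0.31)]
jaw_face_front [([267.9, 302.6], 0.63), ([338.8, 281.1], 0.54)]
jar [([269.8, 288.6], 0.89)]
jar_seat [([221.6, 174.1], 0.71), ([272.9, 291.9], 0.67)]
lever_tip [([227.8, 259.3], 0.62)]
lever_hinge [([251.2, 254.3], 0.8)]
bowl [([255.7, 466.8], 0.88)]
ladle [([339.4, 280.2], 0.68)]
side 51.59733109888023 320.05740266139156 237.25184273211823 [ 0.96594171 -2.26122748  1.27741658] [ 362.32781276  373.94017342 1065.46933652]
vise [([285.0, 311.1], 0.56)]
crank_hub [([268.4, 274.5], 0.79), ([287.7, 308.5], 0.67)]
crank_grip [([267.3, 248.8], 0.59), ([271.9, 325.3], 0.42)]
bow [([210.4, 282.6], 0.9)]
jaw_face_front [([266.1, 316.5], 0.7)]
jar [([274.2, 325.5], 0.75)]
jar_seat [([273.5, 326.4], 0.78), ([267.3, 271.5], 0.41)]
lever_tip [([242.5, 364.9], 0.45)]
lever_hinge [([255.0, 358.9], 0.96), ([425.1, 226.6], 0.44)]
bowl [([424.2, 228.8], 0.94)]
ladle []
```

```bash
cat > fit.py <<'E'
from h import *
import pickle
from scipy.optimize import least_squares
d=pickle.load(open("c0.pkl","rb"))
M={"vise":(0,0,0),"crank_hub":(0,130,130),"bow":(0,87,278),"jar":(0,-60,25),"lever_hinge":(0,-180,47)}
ob=[("scene","vise",281.4,307.9),("scene","crank_hub",269.1,356),("scene","bow",226.7,342.5),("scene","jar",269.8,288.6),("scene","lever_hinge",251.2,254.3),
("side","vise",285,311.1),("side","crank_hub",268.4,274.5),("side","bow",210.4,282.6),("side","jar",274.2,325.5),("side","lever_hinge",255,358.9)]
def w(p,X):
    c,s=np.cos(p[3]),np.sin(p[3]); X=np.array(X,float); return np.array([c*X[0]-s*X[1],s*X[0]+c*X[1],X[2]])+p[:3]
Ps={n:P(c) for n,c in d.items()}
def res(p): return np.concatenate([proj(Ps[n],w(p,M[q]))-[c,r] for n,q,r,c in ob])
best=min((least_squares(res,[600,0,50,y],loss="soft_l1",x_scale=[100,100,100,1]) for y in (-3,-1.5,0,1.5)),key=lambda s:s.cost)
if __name__=="__main__":
    print(best.x,best.cost); print(np.round(res(best.x).reshape(-1,2),1))
    for n in ("scene","side"):
        C=d[n]; R=cv2.Rodrigues(np.array(C["rvec"]))[0]; print(n,-R.T@np.array(C["tvec"]))
E
python3 fit.py; python3 -c "
import cv2
a=cv2.imread('pics/scene0.png')[180:360,130:500];cv2.imwrite('pics/s0c.png',cv2.resize(a,None,fx=2.1,fy=2.1,interpolation=2))
a=cv2.imread('pics/side0.png')[170:350,200:420];cv2.imwrite('pics/d0c.png',cv2.resize(a,None,fx=3.3,fy=3.3,interpolation=2))"
```

```text
[ 5.75152967e+02 -1.93174057e+01  2.61036219e+00 -1.15919107e-01] 15.378764797813371
[[ 1.9 -0.4]
 [-1.  -0.2]
 [ 0.7  1.7]
 [ 2.4  0.1]
 [-0.5  2. ]
 [ 0.3  2.7]
 [-3.  -2.7]
 [ 1.4  0.5]
 [ 2.5 -0.8]
 [ 0.5 -1.4]]
scene [1333.83868571  183.14319347 1159.04076268]
side [-250.06250786  766.97094383  869.23064703]
```

View pics/s0c.png

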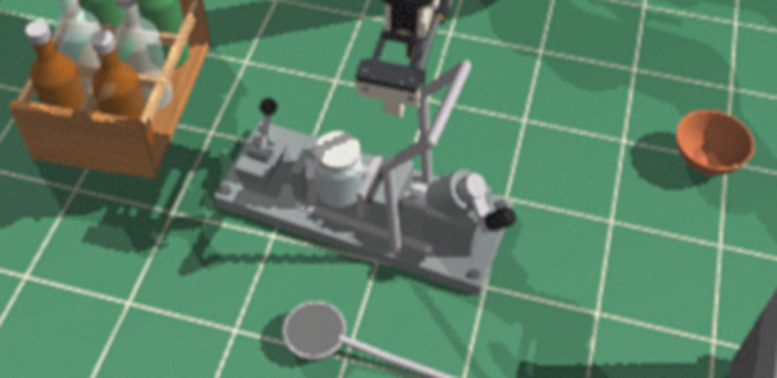

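View pics/d0c.png

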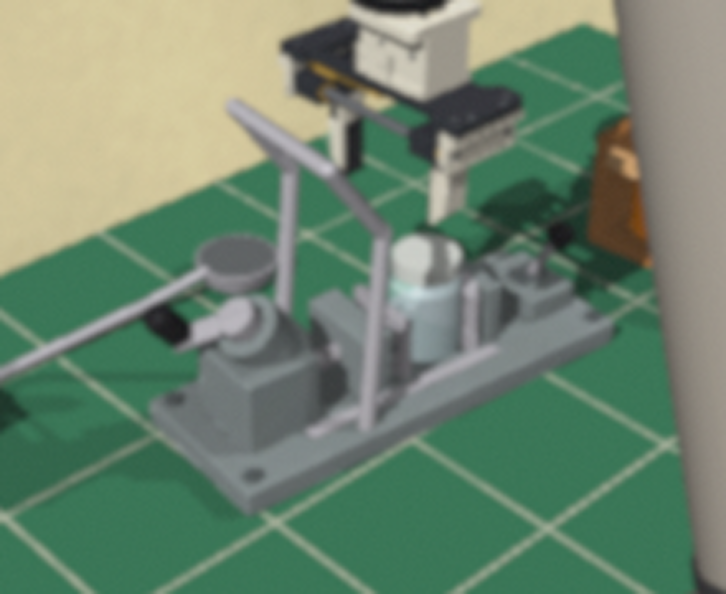

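Scene: the handle points towards the far side and slightly downhill (scene px ≈ (283,368), side ≈ (268,250)), and the lever leans to the robot (scene ≈ (230,258)). The fit matches the picture. I'll now refine it with the wrist camera and get the crank and lever angles.

```bash
cat > wrist.py <<'E'
from h import *
from scipy.spatial.transform import Rotation as Ro
def wristP():
    o=get_obs(); c=capture("wrist")
    T=np.eye(4); T[:3,:3]=Ro.from_euler("xyz",o["tcp_rot"]).as_matrix(); T[:3,3]=o["tool_pos"]
    W=np.linalg.inv(T@np.array(c["hand_eye"])); return c,K(c)@W[:3]
E
python3 - <<'E'
from wrist import *; import fit
p=fit.best.x
c,Pw=wristP(); save(c,"w0.png"); print(c["fov_y"])
for q in ("vise","crank_hub","crank_grip","bow","jaw_face_front","jar","lever_tip","lever_hinge"):
    r=pinpoint(q,"wrist"); print(q,[(np.round(x["at"][::-1],1).tolist(),round(x["p"],2)) for x in r[:2]], "pred", np.round(proj(Pw,fit.w(p,fit.M[q])),1) if q in fit.M else "")
# crank angle: grip model
ex=np.array([1,0,0.]);up=np.array([0,-.788,.616]);ax=np.array([0,.616,.788])
def grip(a): return np.array([0,130,130])+50*(np.cos(a)*ex+np.sin(a)*up)+28*ax
g={"scene":(369.9,284.7),"side":(248.8,267.3)}
A=np.linspace(0,6.28,127)
E=[sum(np.sum((proj(fit.Ps[n],fit.w(p,grip(a)))-g[n])**2) for n in g) for a in A]
print("crank",A[np.argmin(E)],min(E))
def tip(t): return np.array([-75*np.sin(.8-t),-180,47+75*np.cos(.8-t)])
g={"scene":(259.3,227.8),"side":(364.9,242.5)}
A=np.linspace(0,1,51); E=[sum(np.sum((proj(fit.Ps[n],fit.w(p,tip(a)))-g[n])**2) for n in g) for a in A]
print("lever",A[np.argmin(E)],min(E))
for i in range(6):
    for n in ("scene",):
        r=pinpoint(f"bottle{i}",n); 
        if i==0: 
            for x in r[:6]:
                Pm=fit.Ps[n]; B=np.c_[Pm[:,:2],Pm[:,3]+Pm[:,2]*10]; v=np.linalg.solve(B,[x["at"][1],x["at"][0],1]); print("bottle",x["at"],x["p"],v[:2]/v[2])
E
```

```text
64.8219030620801
vise [([362.2, 221.8], 0.57), ([530.2, 159.0], 0.35)] pred [367.3 220.2]
crank_hub [] pred [425.   67.1]
crank_grip [] pred 
bow [([526.1, 161.0], 0.97), ([564.5, 244.7], 0.57)] pred [541.4 156.7]
jaw_face_front [([370.8, 258.2], 0.84), ([564.7, 249.8], 0.58)] pred 
jar [([357.3, 282.8], 0.61), ([345.0, 392.1], 0.24)] pred [361.4 282.7]
lever_tip [([360.2, 284.1], 0.29)] pred 
lever_hinge [([342.4, 393.5], 0.97)] pred [347.1 395.5]
crank 5.333015873015873 2.3493061477980564
lever 0.26 31.341883533922456
bottle [222.9, 201.3] 0.97 [ 455.07794016 -416.92666126]
bottle [202.4, 188.6] 0.95 [ 381.76276073 -494.8031584 ]
bottle [222.1, 174.7] 0.81 [ 474.98851746 -501.35257082]
bottle [242.5, 164.6] 0.73 [ 561.35004878 -494.73584932]
bottle [205.6, 212.1] 0.65 [ 374.29657737 -413.08077439]
bottle [248.4, 193.7] 0.62 [ 558.673367   -397.35783749]
```

View pics/w0.png

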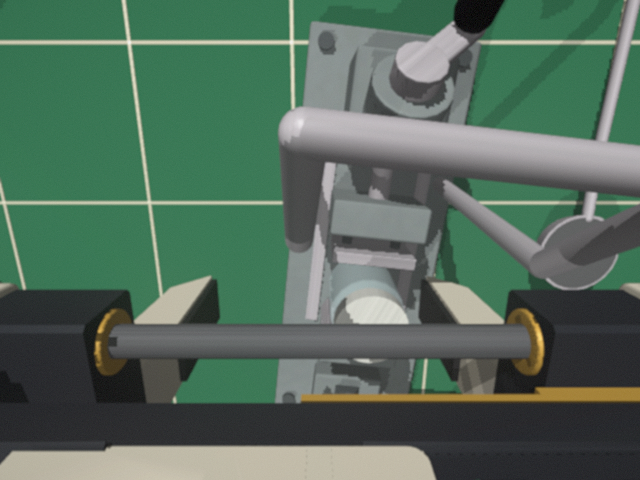

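```bash
cat > fit2.py <<'E'
from wrist import *
import fit, json
from scipy.optimize import least_squares
ex=np.array([1,0,0.]);up=np.array([0,-.788,.616]);ax=np.array([0,.616,.788])
def grip(a,h=28): return np.array([0,130,130])+50*(np.cos(a)*ex+np.sin(a)*up)+h*ax
def tip(t): return np.array([-75*np.sin(.8-t),-180,47+75*np.cos(.8-t)])
w=fit.w
def vR(p): return Ro.from_euler("z",p[3]).as_matrix()
def toolR(p): # tool y=vise x, tool z=-axis
    z=-ax; y=ex; return vR(p)@np.c_[np.cross(y,z),y,z]
def tcp_at(p,a,h): return w(p,grip(a,h-5))   # TCP 5 mm ahead of grasp point at height h over the arm
def delta(Rt,pos):
    o=get_obs(); R0=Ro.from_euler("xyz",o["tcp_rot"]).as_matrix()
    rv=Ro.from_matrix(Rt@R0.T).as_rotvec(degrees=True)
    return (np.array(pos)-o["tool_pos"])/30, rv/8
E
python3 - <<'E'
from fit2 import *
import pickle
p=fit.best.x
o=get_obs(); c,Pw=wristP()
f=[(w_,) for w_ in ()]
W=[("vise",(362.2,221.8)),("jar",(357.3,282.8)),("lever_hinge",(342.4,393.5)),("crank_hub",(422,64))]
g={"scene":(369.9,284.7),"side":(248.8,267.3)}; l={"scene":(259.3,227.8),"side":(364.9,242.5)}
def mm(Pm,X,uv): 
    d=(Pm@np.append(X,1))[2]; return (proj(Pm,X)-uv)*d/420
def res(q):
    r=[mm(fit.Ps[n],w(q,fit.M[m]),(cc,rr)) for n,m,rr,cc in fit.ob]
    r+=[mm(Pw,w(q,fit.M[m]),uv) for m,uv in W]
    r+=[mm(fit.Ps[n],w(q,grip(q[4])),g[n]) for n in g]
    r+=[mm(fit.Ps[n],w(q,tip(q[5])),l[n]) for n in l]
    return np.concatenate(r)
s=least_squares(res,[*p,5.33,.26],loss="soft_l1",f_scale=4,x_scale=[100,100,100,1,1,1])
print(np.round(s.x,3)); print(np.round(s.fun.reshape(-1,2),1).tolist())
json.dump(s.x.tolist(),open("p.json","w"))
p=s.x; Rt=toolR(p); pos=tcp_at(p,p[4],128); print("pre",pos,delta(Rt,pos)); print("grasp",tcp_at(p,p[4],30))
E
```

```text
[ 5.73958e+02 -1.80230e+01  2.79700e+00 -1.27000e-01  5.35400e+00
  2.31000e-01]
[[8.2, -2.1], [-1.8, -0.3], [3.3, 4.5], [10.1, -1.1], [1.0, 4.2], [0.9, 10.3], [-10.3, -7.9], [3.2, 1.7], [9.0, -1.4], [3.4, -2.9], [3.7, -2.6], [2.2, -1.1], [1.6, 0.9], [2.0, 0.6], [-2.1, -2.1], [0.4, 0.9], [-1.2, 4.3], [18.4, -1.2]]
pre [633.62672552 213.62920295 205.04377198] (array([ 3.61997414,  7.12136269, -1.19040281]), array([-4.7452713 ,  0.30209859, -0.87377984]))
grasp [625.99882998 153.74505952 127.81977198]
```

{"name": "play_rows", "arguments": {"rows": [[[0, 0, 1], [0, 0, 0]], [[0, 0, 1], [0, 0, 0]], [[0, 0, 1], [0, 0, 0]], [[0, 0, 1], [0, 0, 0]], [[0.45, 0.89, 0], [-0.59, 0.04, -0.11]], [[0.45, 0.89, 0], [-0.59, 0.04, -0.11]], [[0.45, 0.89, 0], [-0.59, 0.04, -0.11]], [[0.45, 0.89, 0], [-0.59, 0.04, -0.11]], [[0.45, 0.89, 0], [-0.59, 0.04, -0.11]], [[0.45, 0.89, 0], [-0.59, 0.04, -0.11]], [[0.45, 0.89, 0], [-0.59, 0.04, -0.11]], [[0.45, 0.89, 0], [-0.59, 0.04, -0.11]]], "hand": 0.2}}

```text
time: 3.5
tool_pos: [633.1, 214.6, 360.9]
tcp_rot: [-3.14, 0.662, 1.443]
contact_force: [0.7, -0.2, 0.7]
grip_width: 55.7
finger_force: 0.0
```

{"name": "play_rows", "arguments": {"rows": [[[0, 0, -0.8], [0, 0, 0]], [[0, 0, -0.8], [0, 0, 0]], [[0, 0, -0.8], [0, 0, 0]], [[0, 0, -0.8], [0, 0, 0]], [[0, 0, -0.8], [0, 0, 0]], [[0, 0, -0.8], [0, 0, 0]], [[0, 0, -0.4], [0, 0, 0]], [[0, 0, 0], [0, 0, 0]], [[0, 0, 0], [0, 0, 0]]]}}

```text
time: 4.62
tool_pos: [633.4, 213.8, 205.9]
tcp_rot: [-3.141, 0.659, 1.443]
contact_force: [-0.2, -0.7, 0.8]
grip_width: 55.0
finger_force: 0.0
```

```bash
python3 - <<'E'
from fit2 import *
p=json.load(open("p.json")); o=get_obs(); print(o["time"],o["tool_pos"],o["tcp_rot"],o["grip_width"],o["contact_force"])
c,Pw=wristP(); 
for q in ("crank_hub","crank_grip"):
    r=pinpoint(q,"wrist"); print(q,[(np.round(x["at"][::-1],1).tolist(),round(x["p"],2)) for x in r[:2]])
print("pred hub,grip",proj(Pw,w(p,(0,130,130))),proj(Pw,w(p,grip(p[4]))))
im=c["frame"][:,:,::-1].copy()
for X in [(0,130,130)]+[grip(p[4],h) for h in (6,28,46)]:
    cv2.drawMarker(im,tuple(int(v) for v in proj(Pw,w(p,X))),(0,0,255),0,12,1)
cv2.imwrite("pics/w1.png",im)
print(delta(toolR(p),tcp_at(p,p[4],128)),"to grasp",delta(toolR(p),tcp_at(p,p[4],30))[0])
E
```

```text
4.625 [633.38400769 213.76394904 205.85880223] [-3.14067543  0.65931162  1.44304443] 54.97700115433973 [-0.20313604 -0.70227326  0.7519283 ]
crank_hub [([277.3, 282.5], 0.57)]
crank_grip [([314.7, 247.2], 0.88)]
pred hub,grip [280.95832581 282.25896764] [320.05185796 242.93219445]
(array([ 0.01090323, -0.0050112 , -0.02508151]), array([-0.03144235, -0.00121644,  0.01114984])) to grasp [-0.24335995 -2.00114931 -2.59921484]
```

View pics/w1.png

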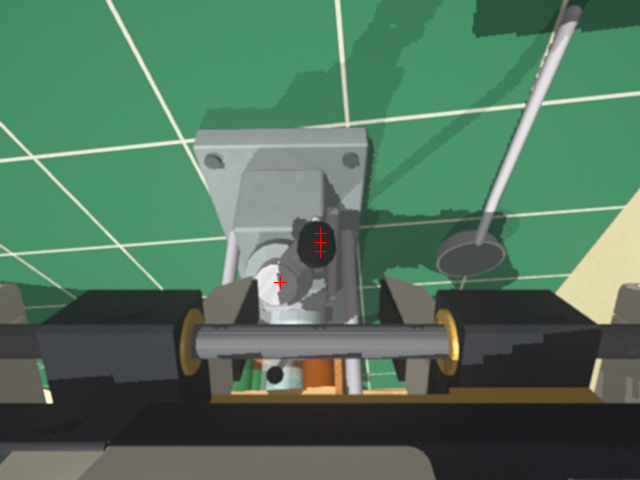

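The handle's centre is at about (318,243), 3 to 4 px left of the prediction, so I shift the model 2.5 mm in −x and go in along the axis.

{"name": "play_rows", "arguments": {"rows": [[[-0.07, -0.4, -0.52], [0, 0, 0]], [[-0.07, -0.4, -0.52], [0, 0, 0]], [[-0.07, -0.4, -0.52], [0, 0, 0]], [[-0.06, -0.4, -0.52], [0, 0, 0]], [[-0.06, -0.4, -0.52], [0, 0, 0]], [[0, 0, 0], [0, 0, 0]], [[0, 0, 0], [0, 0, 0]]]}}

```text
time: 5.65
tool_pos: [623.6, 154.1, 127.8]
tcp_rot: [-3.141, 0.659, 1.443]
contact_force: [0.2, 0.9, 0.5]
grip_width: 55.0
finger_force: 0.0
```

{"name": "play_rows", "arguments": {"rows": [[[0, 0, 0], [0, 0, 0]], [[0, 0, 0], [0, 0, 0]], [[0, 0, 0], [0, 0, 0]], [[0, 0, 0], [0, 0, 0]], [[0, 0, 0], [0, 0, 0]], [[0, 0, 0], [0, 0, 0]]], "hand": -1}}

```text
time: 6.4
tool_pos: [623.6, 153.9, 126.8]
tcp_rot: [-3.14, 0.659, 1.444]
contact_force: [2.9, 0.8, 0.1]
grip_width: 24.9
finger_force: 30.0
```

```bash
cat > plan.py <<'E'
from fit2 import *
import sys
p=json.load(open("p.json")); o=get_obs(); print(o["time"],np.round(o["tool_pos"],1),np.round(o["contact_force"],1),o["grip_width"],o["finger_force"])
def plan(a0,a1,n,off=(-2.5,0,0)):
    off=np.array(off); prev=o["tool_pos"]
    for a in np.linspace(a0,a1,n+1)[1:]:
        x=tcp_at(p,a,30)+off; dl=np.round((x-prev)/30,2); prev=prev+dl*30; print([dl.tolist(),[0,0,0]],end=", ")
    print("\nend",prev)
# angle from tool position
v=vR(p).T@(o["tool_pos"]+[2.5,0,0]-w(p,(0,130,130))); print("tool: angle",np.arctan2(v@up,v@ex)%6.283,"radius",np.hypot(v@up,v@ex),"height",v@ax)
E
python3 - <<'E'
from plan import *
c=capture("side"); save(c,"side1.png"); print(pinpoint("crank_grip","side")[:1])
plan(p[4],p[4]+2.88,11)
E
```

```text
6.4 [623.6 153.9 126.8] [2.9 0.8 0.1] 24.886260108525732 29.984694815939292
tool: angle 5.345218886000042 radius 50.639828449643545 height 24.33385430664678
[{'at': [267.8, 247.2], 'p': 0.66}]
[[0.28, -0.28, 0.22], [0, 0, 0]], [[0.18, -0.32, 0.23], [0, 0, 0]], [[0.08, -0.35, 0.26], [0, 0, 0]], [[-0.04, -0.34, 0.27], [0, 0, 0]], [[-0.15, -0.31, 0.26], [0, 0, 0]], [[-0.25, -0.27, 0.23], [0, 0, 0]], [[-0.33, -0.21, 0.19], [0, 0, 0]], [[-0.39, -0.12, 0.14], [0, 0, 0]], [[-0.43, -0.04, 0.07], [0, 0, 0]], [[-0.43, 0.05, 0.01], [0, 0, 0]], [[-0.41, 0.13, -0.07], [0, 0, 0]], 
end [566.85835606  92.11508406 181.12399203]
```

{"name": "play_rows", "arguments": {"rows": [[[0.28, -0.28, 0.22], [0, 0, 0]], [[0.18, -0.32, 0.23], [0, 0, 0]], [[0.08, -0.35, 0.26], [0, 0, 0]], [[-0.04, -0.34, 0.27], [0, 0, 0]], [[0, 0, 0], [0, 0, 0]]]}}

```text
time: 7.12
tool_pos: [637.3, 113.9, 156.6]
tcp_rot: [-3.137, 0.662, 1.444]
contact_force: [-2.6, -1.2, 1.9]
grip_width: 25.4
finger_force: 30.0
```

```bash
python3 - <<'E'
from plan import *
print("force vise xyz->ex,up,ax",[round(float((vR(p).T@o["contact_force"])@k),1) for k in (ex,up,ax)])
plan(p[4]+4*2.88/11,p[4]+2.88+1.05,11)
E
```

```text
7.125 [637.3 113.9 156.6] [-2.6 -1.2  1.9] 25.42515837636813 29.985093470932043
tool: angle 0.15079311950417415 radius 49.21178381994564 height 24.453897770068178
force vise xyz->ex,up,ax [-2.4, 2.3, 0.5]
[[-0.11, -0.27, 0.24], [0, 0, 0]], [[-0.25, -0.27, 0.24], [0, 0, 0]], [[-0.33, -0.21, 0.19], [0, 0, 0]], [[-0.39, -0.12, 0.14], [0, 0, 0]], [[-0.43, -0.04, 0.07], [0, 0, 0]], [[-0.43, 0.05, 0.0], [0, 0, 0]], [[-0.41, 0.14, -0.06], [0, 0, 0]], [[-0.36, 0.21, -0.14], [0, 0, 0]], [[-0.28, 0.28, -0.18], [0, 0, 0]], [[-0.18, 0.32, -0.23], [0, 0, 0]], [[-0.07, 0.34, -0.26], [0, 0, 0]], 
end [540.11436415 126.84758753 156.91077025]
```

{"name": "play_rows", "arguments": {"rows": [[[-0.11, -0.27, 0.24], [0, 0, 0]], [[-0.25, -0.27, 0.24], [0, 0, 0]], [[-0.33, -0.21, 0.19], [0, 0, 0]], [[-0.39, -0.12, 0.14], [0, 0, 0]], [[-0.43, -0.04, 0.07], [0, 0, 0]], [[-0.43, 0.05, 0.0], [0, 0, 0]], [[-0.41, 0.14, -0.06], [0, 0, 0]], [[-0.36, 0.21, -0.14], [0, 0, 0]], [[-0.28, 0.28, -0.18], [0, 0, 0]], [[-0.18, 0.32, -0.23], [0, 0, 0]], [[-0.07, 0.34, -0.26], [0, 0, 0]]]}}

```text
time: 8.5
tool_pos: [539.7, 124.9, 156.9]
tcp_rot: [-3.136, 0.666, 1.444]
contact_force: [-0.1, -9.8, -5.9]
grip_width: 25.5
finger_force: 30.0
```

```bash
python3 - <<'E'
from plan import *
print("force vise xyz->ex,up,ax",[round(float((vR(p).T@o["contact_force"])@k),1) for k in (ex,up,ax)])
plan(p[4]+2.88+1.05,p[4]+2.88+1.05+3.14,12)
E
```

```text
8.5 [539.7 124.9 156.9] [-0.1 -9.8 -5.9] 25.475886786869506 29.955845069198404
tool: angle 2.968470506887185 radius 50.295506283253204 height 23.773245480543423
force vise xyz->ex,up,ax [1.1, 4.0, -10.7]
[[0.05, 0.41, -0.27], [0, 0, 0]], [[0.15, 0.31, -0.26], [0, 0, 0]], [[0.25, 0.27, -0.23], [0, 0, 0]], [[0.33, 0.21, -0.19], [0, 0, 0]], [[0.39, 0.12, -0.14], [0, 0, 0]], [[0.43, 0.04, -0.07], [0, 0, 0]], [[0.43, -0.05, -0.0], [0, 0, 0]], [[0.41, -0.14, 0.06], [0, 0, 0]], [[0.35, -0.21, 0.13], [0, 0, 0]], [[0.28, -0.28, 0.19], [0, 0, 0]], [[0.19, -0.32, 0.23], [0, 0, 0]], [[0.07, -0.34, 0.26], [0, 0, 0]], 
end [639.6249353  125.54645016 148.15733321]
```

{"name": "play_rows", "arguments": {"rows": [[[0.05, 0.41, -0.27], [0, 0, 0]], [[0.15, 0.31, -0.26], [0, 0, 0]], [[0.25, 0.27, -0.23], [0, 0, 0]], [[0.33, 0.21, -0.19], [0, 0, 0]], [[0.39, 0.12, -0.14], [0, 0, 0]], [[0.43, 0.04, -0.07], [0, 0, 0]], [[0.43, -0.05, 0], [0, 0, 0]], [[0.41, -0.14, 0.06], [0, 0, 0]], [[0.35, -0.21, 0.13], [0, 0, 0]], [[0.28, -0.28, 0.19], [0, 0, 0]], [[0.19, -0.32, 0.23], [0, 0, 0]], [[0.07, -0.34, 0.26], [0, 0, 0]]]}}

```text
time: 10.0
tool_pos: [639.2, 127.2, 146.5]
tcp_rot: [-3.132, 0.662, 1.447]
contact_force: [-7.1, -1.2, -11.9]
grip_width: 25.1
finger_force: 30.0
```

```bash
python3 - <<'E'
from plan import *
print("force vise xyz->ex,up,ax",[round(float((vR(p).T@o["contact_force"])@k),1) for k in (ex,up,ax)])
c=capture("side"); save(c,"side2.png"); a=c["frame"][170:350,200:420,::-1]; cv2.imwrite("pics/side2c.png",cv2.resize(a,None,fx=3.3,fy=3.3,interpolation=2))
for q in ("jar","jaw_face_front"): print(q,pinpoint(q,"side")[:1])
plan(p[4]+7.07,13.7,5)
E
```

```text
10.0 [639.2 127.2 146.5] [ -7.1  -1.2 -11.9] 25.129059486796866 29.95859466260299
tool: angle 6.093545546192974 radius 49.741430649877174 height 24.689132964185916
force vise xyz->ex,up,ax [-6.9, -5.7, -10.7]
jar [{'at': [274.2, 327.4], 'p': 0.53}]
jaw_face_front [{'at': [267.1, 273.2], 'p': 0.49}]
[[-0.02, -0.39, 0.32], [0, 0, 0]], [[-0.14, -0.31, 0.25], [0, 0, 0]], [[-0.24, -0.26, 0.23], [0, 0, 0]], [[-0.32, -0.21, 0.19], [0, 0, 0]], [[-0.38, -0.13, 0.14], [0, 0, 0]], 
end [606.19727778  88.16216525 180.37592503]
```

View pics/side2c.png

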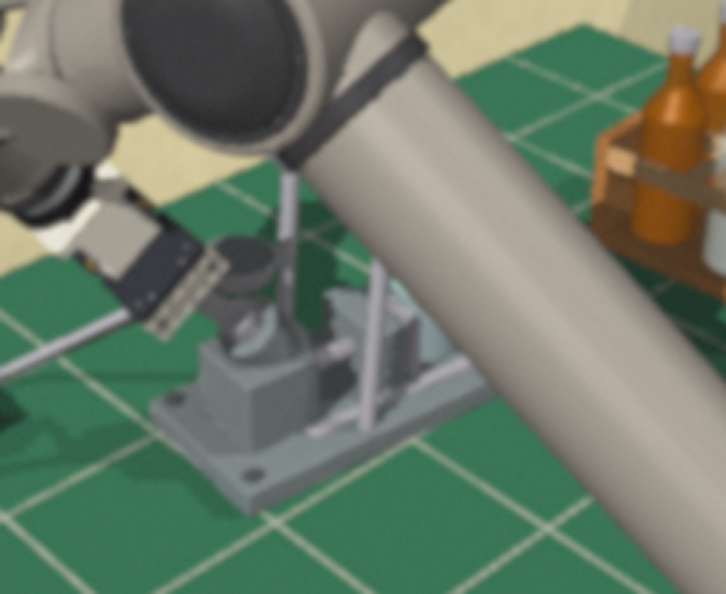

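The side view shows the handle in the grip with the arm pointing away, and the moving jaw up against the jar. I'll finish the last part of the turn.

{"name": "play_rows", "arguments": {"rows": [[[-0.02, -0.39, 0.32], [0, 0, 0]], [[-0.14, -0.31, 0.25], [0, 0, 0]], [[-0.24, -0.26, 0.23], [0, 0, 0]], [[-0.32, -0.21, 0.19], [0, 0, 0]], [[-0.38, -0.13, 0.14], [0, 0, 0]], [[0, 0, 0], [0, 0, 0]], [[0, 0, 0], [0, 0, 0]]]}}

```text
time: 11.02
tool_pos: [605.2, 88.7, 179.5]
tcp_rot: [-3.129, 0.661, 1.448]
contact_force: [-6.8, -2.5, -18.3]
grip_width: 25.2
finger_force: 29.9
```

{"name": "play_rows", "arguments": {"rows": [[[0, 0, 0], [0, 0, 0]], [[0, 0, 0], [0, 0, 0]], [[0, 0, 0], [0, 0, 0]], [[0, 0, 0], [0, 0, 0]]], "hand": 0.1}}

```text
time: 11.52
tool_pos: [608.2, 89.4, 182.6]
tcp_rot: [-3.141, 0.66, 1.443]
contact_force: [0.2, -1.0, 0.0]
grip_width: 50.4
finger_force: 0.0
```

```bash
python3 - <<'E'
from plan import *
print("back 130 along axis (units)",vR(p)@ax*130/30)
E
```

```text
11.525 [608.2  89.4 182.6] [ 0.2 -1.   0. ] 50.421615954547846 0.0
tool: angle 1.1042627690302034 radius 50.904426857972894 height 27.67142928760439
back 130 along axis (units) [0.3372879  2.64793831 3.41466667]
```

{"name": "play_rows", "arguments": {"rows": [[[0.07, 0.51, 0.66], [0, 0, 0]], [[0.06, 0.51, 0.66], [0, 0, 0]], [[0.07, 0.51, 0.66], [0, 0, 0]], [[0.06, 0.51, 0.66], [0, 0, 0]], [[0.07, 0.51, 0.66], [0, 0, 0]], [[0.06, 0.51, 0.66], [0, 0, 0]], [[0, 0, 0.8], [0.59, -0.08, 0]], [[0, 0, 0.8], [0.59, -0.07, 0]], [[0, 0, 0.8], [0.59, -0.08, 0]], [[0, 0, 0.6], [0.59, -0.07, 0]], [[0, 0, 0], [0.59, -0.08, 0]], [[0, 0, 0], [0.59, -0.07, 0]]]}}

```text
time: 13.02
tool_pos: [619.5, 181.2, 391.3]
tcp_rot: [-3.14, 0.159, 1.444]
contact_force: [0.1, 0.2, 0.1]
grip_width: 50.7
finger_force: 0.0
```

{"name": "play_rows", "arguments": {"rows": [[[-0.33, -1, 0], [0.59, -0.08, 0]], [[-0.33, -1, 0], [0.59, -0.07, 0]], [[-0.33, -1, 0], [0, 0, 0]], [[-0.33, -1, 0], [0, 0, 0]], [[-0.33, -1, 0], [0, 0, 0]], [[-0.33, -1, 0], [0, 0, 0]], [[-0.33, -1, 0], [0, 0, 0]], [[-0.33, -1, 0], [0, 0, 0]], [[-0.33, -1, 0], [0, 0, 0]], [[-0.33, -1, -0.5], [0, 0, 0]], [[-0.33, -1, -1], [0, 0, 0]], [[0, 0, -1], [0, 0, 0]]]}}

```text
time: 14.52
tool_pos: [509.9, -150.9, 315.1]
tcp_rot: [-3.139, -0.003, 1.441]
contact_force: [0.9, -0.0, -0.1]
grip_width: 50.4
finger_force: 0.0
```

```bash
python3 - <<'E'
from plan import *
print(o["tcp_rot"])
c,Pw=wristP()
im=c["frame"][:,:,::-1].copy()
for q in ("lever_tip","lever_hinge","jar","jaw_face_front"):
    r=pinpoint(q,"wrist"); print(q,[(np.round(x["at"][::-1],1).tolist(),round(x["p"],2)) for x in r[:2]])
p[0]-=2.5
for X in [tip(p[5]),(0,-180,47),tip(.8),(0,-60,25)]:
    u=proj(Pw,w(p,X)); print(u); cv2.drawMarker(im,tuple(int(v) for v in u),(0,0,255),0,12,1)
cv2.imwrite("pics/w2.png",im)
c=capture("side"); a=c["frame"][170:350,200:420,::-1]; cv2.imwrite("pics/side3c.png",cv2.resize(a,None,fx=3.3,fy=3.3,interpolation=2))
print("side",pinpoint("crank_grip","side")[:1],[proj(P(c),w(p,grip(a))) for a in (13.5,13.7)])
E
```

```text
14.525 [ 509.9 -150.9  315.1] [ 0.9 -0.  -0.1] 50.4396695898864 0.0
tool: angle 1.7062690298730927 radius 327.6876981316548 height -22.39819164783171
[-3.13941609e+00 -2.82687935e-03  1.44143148e+00]
lever_tip [([328.5, 254.4], 0.88)]
lever_hinge [([356.2, 234.2], 0.8)]
jar [([360.9, 123.3], 0.85)]
jaw_face_front [([369.4, 93.9], 0.82)]
[323.62870058 250.99551547]
[358.94029062 233.21550788]
[366.96598045 254.86686832]
[359.78346727 122.19179692]
side [{'at': [243.5, 273.2], 'p': 0.69}] [array([269.68748169, 244.21967339]), array([272.73341089, 244.14586383])]
```

View pics/w2.png

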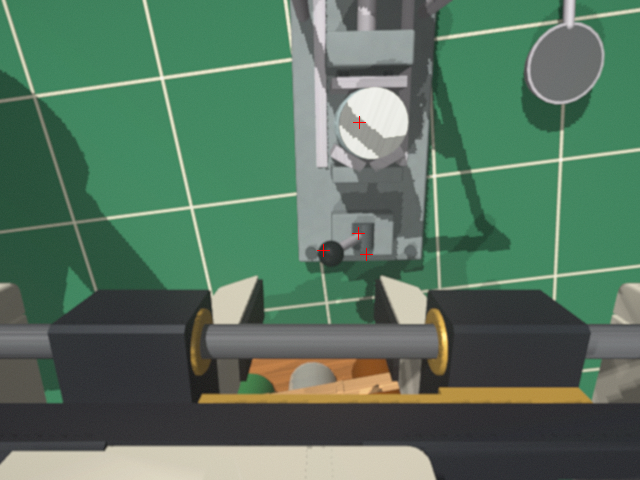

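View pics/side3c.png

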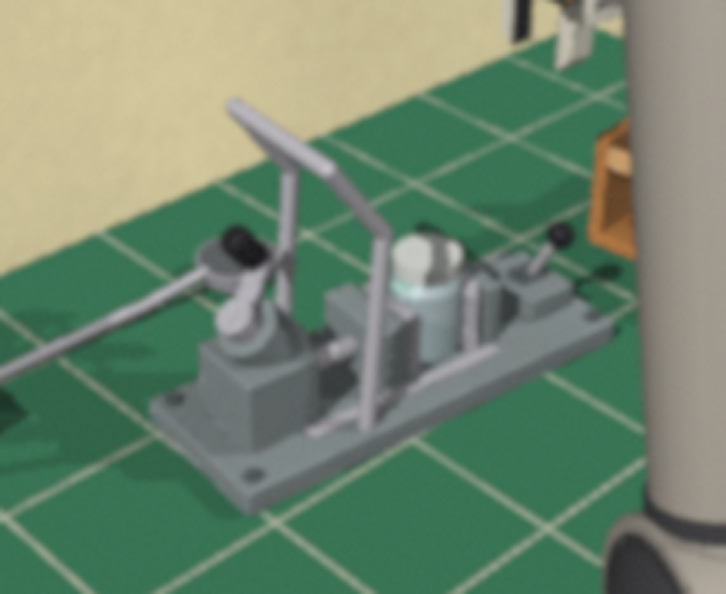

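The picture shows the ball at (330,253) (lever ≈ 0.3 rad) and the jar upright against the V jaw. In the side view the crank stands at about 13.6. Next is the lever.

```bash
python3 - <<'E'
from plan import *
p[0]-=2.5
R=vR(p)@np.c_[[0,1,0],[1,0,0],[0,0,-1]]
a=w(p,tip(.31))-[0,0,3]; b=w(p,tip(.8))-[0,0,6]
print(a,b,delta(R,a),(b-a)/30)
E
```

```text
14.875 [ 511.3 -148.7  317.1] [ 0.  -0.1  0.1] 50.55623817938104 0.0
tool: angle 1.703241867272044 radius 326.9489654319455 height -19.390326245377366
[ 513.69957146 -192.12049223  112.97168112] [ 548.71360396 -196.58049395  118.79671673] (array([ 0.08034741, -1.44785919, -6.80361408]), array([-0.02340662,  0.00062006, -0.00565255])) [ 1.16713442 -0.14866672  0.19416785]
```

{"name": "play_rows", "arguments": {"rows": [[[0.04, -0.72, 0], [0, 0, 0]], [[0.04, -0.72, 0], [0, 0, 0]], [[0, 0, -0.9], [0, 0, 0]], [[0, 0, -0.9], [0, 0, 0]], [[0, 0, -0.9], [0, 0, 0]], [[0, 0, -0.9], [0, 0, 0]], [[0, 0, -0.8], [0, 0, 0]], [[0, 0, -0.8], [0, 0, 0]], [[0, 0, -0.8], [0, 0, 0]], [[0, 0, -0.8], [0, 0, 0]], [[0, 0, 0], [0, 0, 0]], [[0, 0, 0], [0, 0, 0]]]}}

```text
time: 16.38
tool_pos: [513.5, -193.0, 112.2]
tcp_rot: [-3.14, -0.004, 1.443]
contact_force: [0.6, -0.9, 0.2]
grip_width: 50.6
finger_force: 0.0
```

{"name": "play_rows", "arguments": {"rows": [[[0.2, -0.02, 0.03], [0, 0, 0]], [[0.2, -0.03, 0.03], [0, 0, 0]], [[0.2, -0.02, 0.04], [0, 0, 0]], [[0.2, -0.03, 0.03], [0, 0, 0]], [[0.2, -0.02, 0.03], [0, 0, 0]], [[0.17, -0.03, 0.04], [0, 0, 0]], [[0, 0, 0], [0, 0, 0]], [[0, 0, 0], [0, 0, 0]]]}}

```text
time: 17.38
tool_pos: [548.2, -196.5, 117.3]
tcp_rot: [-3.139, -0.004, 1.444]
contact_force: [0.2, 0.4, -0.3]
grip_width: 50.4
finger_force: 0.0
```

{"name": "play_rows", "arguments": {"rows": [[[0, 0, 0], [0, 0, 0]], [[0, 0, 0], [0, 0, 0]], [[0, 0, 0], [0, 0, 0]], [[0, 0, 0], [0, 0, 0]], [[0, 0, 0], [0, 0, 0]], [[0, 0, 0], [0, 0, 0]], [[0, 0, 0], [0, 0, 0]], [[0, 0, 0], [0, 0, 0]]], "hand": -1}}

```text
time: 18.38
tool_pos: [548.1, -196.5, 117.5]
tcp_rot: [-3.139, -0.004, 1.444]
contact_force: [-1.8, -0.4, 2.5]
grip_width: 24.6
finger_force: 30.0
```

{"name": "play_rows", "arguments": {"rows": [[[0, 0, 0], [0, 0, 0]], [[0, 0, 0], [0, 0, 0]], [[0, 0, 0], [0, 0, 0]], [[0, 0, 0], [0, 0, 0]], [[0, 0, 0.6], [0, 0, 0]], [[0, 0, 0.8], [0, 0, 0]], [[0, 0, 1], [0, 0, 0]], [[0, 0, 1], [0, 0, 0]], [[0, 0, 1], [0, 0, 0]], [[0, 0.7, 1], [0, 0, 0]], [[0, 0.8, 1], [0, 0, 0]], [[0, 0, 0], [0, 0, 0]]], "hand": 0.1}}

```text
time: 19.88
tool_pos: [549.1, -150.5, 312.1]
tcp_rot: [3.139, -0.003, 1.446]
contact_force: [-0.5, 0.0, -0.7]
grip_width: 50.8
finger_force: 0.0
```

```bash
python3 - <<'E'
from plan import *
p[0]-=2.5
c,Pw=wristP(); im=c["frame"][:,:,::-1].copy()
for q in ("lever_tip","lever_hinge","jar","jaw_face_front"):
    r=pinpoint(q,"wrist"); print(q,[(np.round(x["at"][::-1],1).tolist(),round(x["p"],2)) for x in r[:1]])
for X in [tip(.65),tip(.8),tip(.95)]: print(proj(Pw,w(p,X)))
u=proj(Pw,w(p,tip(.8))); cv2.drawMarker(im,tuple(int(v) for v in u),(0,0,255),0,12,1)
cv2.imwrite("pics/w3.png",im[:,120:620])
E
```

```text
19.875 [ 549.1 -150.5  312.1] [-0.5  0.  -0.7] 50.76793539390226 0.0
tool: angle 1.587981542719057 radius 318.7738058356554 height -21.473397549102344
lever_tip [([320.8, 262.1], 0.91)]
lever_hinge [([327.2, 236.4], 0.92)]
jar [([323.5, 131.4], 0.96)]
jaw_face_front [([329.8, 97.3], 0.95)]
[312.44956385 261.09487922]
[324.45368783 261.40523633]
[336.42531573 261.10007967]
```

View pics/w3.png

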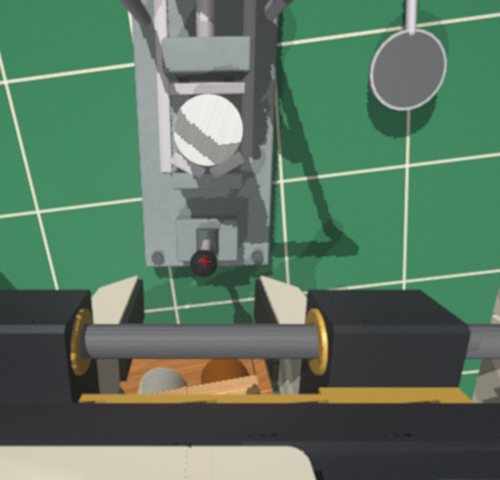

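```bash
python3 - <<'E'
from plan import *
p[0]-=2.5
c,Pw=wristP()
t=trace("lever_tip","wrist")[0]; m=t["mask"]; ys,xs=np.nonzero(m); print("mask",t["p"],m.sum(),xs.min(),xs.max(),ys.min(),ys.max())
im=c["frame"]; dk=(im.max(2)<45); dk[:240]=0; dk[285:]=0; dk[:,:290]=0; dk[:,360:]=0
n,l,s,ce=cv2.connectedComponentsWithStats(dk.astype(np.uint8)); i=1+s[1:,4].argmax(); print("dark",s[i],ce[i])
for X in [(-75,-220,25),(75,-220,25),(0,-220,25),(0,-180,47)]: print(X,proj(Pw,w(p,X)))
g=im.astype(int).sum(2)
for r in (205,212,250,258): 
    e=np.abs(im[r,:,1].astype(int)-im[r,:,0]); k=np.nonzero(e[220:440]<25)[0]+220; print(r,k.min(),k.max())
E
```

```text
20.125 [ 547.7 -152.   308. ] [-0.1  0.2  0.4] 50.29530978745768 0.0
tool: angle 1.5917731046377817 radius 317.5164932981322 height -25.716625633935365
mask 0.7 689 313 340 241 277
dark [331 262   8  12  19] [335.78947368 268.        ]
(-75, -220, 25) [263.34337134 265.50573007]
(75, -220, 25) [388.68862998 265.55601356]
(0, -220, 25) [325.95781903 265.53084847]
(0, -180, 47) [326.34979312 238.65462895]
205 220 408
212 266 408
250 268 411
258 268 411
```

```bash
python3 - <<'E'
from plan import *
p[0]-=2.5
c,Pw=wristP(); im=c["frame"].astype(int)
lum=im.sum(2)
for r in (256,260,264,268): 
    row=lum[r,300:350]; k=np.nonzero(row<200)[0]+300; print("ball row",r,k.min() if len(k) else None,k.max() if len(k) else None)
gr=im[:,:,1]-im[:,:,0]
for r in (215,225,248,256): print("green-red",r,gr[r,258:274].tolist(),gr[r,384:402].tolist())
for n in ("bed",):
  for y in (-220,-150):
    print([np.round(proj(Pw,w(p,X)),1).tolist() for X in [(-75,y,25),(75,y,25)]])
print([np.round(proj(Pw,w(p,tip(a))),1).tolist() for a in (.65,.8,.95)])
for n in ("scene","side"):
    c=capture(n); print(n,[ (x["at"],x["p"]) for x in pinpoint("lever_tip",n)[:1]],[(x["at"]) for x in pinpoint("lever_hinge",n)[:1]],[np.round(proj(P(c),w(p,tip(a)))[::-1],1).tolist() for a in (.65,.8,.95)],np.round(proj(P(c),w(p,(0,-180,47)))[::-1],1))
E
```

```text
20.225 [ 547.8 -151.9  308.3] [-0.  -0.3 -0.2] 50.78860263309198 0.0
tool: angle 1.591388488227862 radius 317.66842482467297 height -25.435799586285412
ball row 256 316 338
ball row 260 314 339
ball row 264 313 339
ball row 268 300 349
green-red 215 [65, 66, 67, 66, 66, 65, 52, 26, 11, 12, 10, 10, 9, 9, 11, 10] [6, 6, 6, 6, 4, 7, 8, 8, 8, 12, 18, 28, 27, 31, 44, 54, 58, 64]
green-red 225 [67, 67, 65, 66, 65, 67, 64, 39, 17, 10, 9, 10, 10, 8, 11, 9] [7, 5, 8, 5, 6, 8, 7, 8, 6, 11, 20, 28, 35, 43, 54, 57, 61, 66]
green-red 248 [67, 66, 66, 66, 64, 66, 67, 65, 47, 21, 10, 11, 9, 9, 10, 12] [11, 12, 9, 8, 8, 9, 10, 8, 11, 17, 28, 28, 30, 28, 32, 32, 35, 35]
green-red 256 [65, 66, 64, 66, 66, 67, 67, 66, 58, 36, 16, 10, 9, 11, 12, 10] [9, 8, 8, 10, 10, 9, 8, 7, 13, 27, 34, 38, 43, 47, 47, 42, 38, 36]
[[263.2, 265.5], [388.4, 265.5]]
[[260.6, 208.1], [391.4, 208.1]]
[[315.1, 261.3], [327.3, 261.6], [339.4, 261.3]]
scene [([239.1, 166.7], 0.71)] [[254.9, 255.7]] [[233.1, 254.4], [235.7, 252.6], [238.7, 250.8]] [251.8 254.9]
side [([233.1, 358.4], 0.61)] [[255.8, 355.6]] [[234.9, 364.5], [233.1, 362.0], [231.7, 359.4]] [254.5 360.5]
```

The bed edges (mid-column 329.8) and the ball (326.3), together with the side view, both put the lever at about 0.73. That is within tolerance, but I'll centre it 4.5 mm further.

{"name": "play_rows", "arguments": {"rows": [[[0.08, -0.75, 0], [0, 0, 0]], [[0.07, -0.75, 0], [0, 0, 0]], [[0, 0, -0.8], [0, 0, 0]], [[0, 0, -0.8], [0, 0, 0]], [[0, 0, -0.8], [0, 0, 0]], [[0, 0, -0.8], [0, 0, 0]], [[0, 0, -0.8], [0, 0, 0]], [[0, 0, -0.8], [0, 0, 0]], [[0, 0, -0.8], [0, 0, 0]], [[0, 0, -0.8], [0, 0, 0]], [[0, 0, 0], [0, 0, 0]], [[0, 0, 0], [0, 0, 0]]]}}

```text
time: 22.08
tool_pos: [553.1, -197.6, 118.2]
tcp_rot: [-3.14, -0.004, 1.443]
contact_force: [-0.1, 0.5, 0.7]
grip_width: 50.7
finger_force: 0.0
```

{"name": "play_rows", "arguments": {"rows": [[[0, 0, 0], [0, 0, 0]], [[0, 0, 0], [0, 0, 0]], [[0, 0, 0], [0, 0, 0]], [[0, 0, 0], [0, 0, 0]], [[0, 0, 0], [0, 0, 0]], [[0, 0, 0], [0, 0, 0]], [[0, 0, 0], [0, 0, 0]], [[0, 0, 0], [0, 0, 0]]], "hand": -1}}

```text
time: 23.08
tool_pos: [552.7, -196.5, 117.9]
tcp_rot: [-3.139, -0.004, 1.444]
contact_force: [-1.6, 1.0, 5.0]
grip_width: 24.2
finger_force: 30.0
```

{"name": "play_rows", "arguments": {"rows": [[[0, 0, 0], [0, 0, 0]], [[0, 0, 0], [0, 0, 0]], [[0, 0, 0], [0, 0, 0]], [[0, 0, 0], [0, 0, 0]], [[0, 0, 0.6], [0, 0, 0]], [[0, 0, 0.8], [0, 0, 0]], [[0, 0, 1], [0, 0, 0]], [[0, 0, 1], [0, 0, 0]], [[0, 0, 1], [0, 0, 0]], [[0, 0.7, 1], [0, 0, 0]], [[0, 0.8, 1], [0, 0, 0]], [[0, 0, 0], [0, 0, 0]]], "hand": 0.1}}

```text
time: 24.58
tool_pos: [553.5, -150.5, 312.1]
tcp_rot: [3.139, -0.003, 1.446]
contact_force: [0.1, 0.0, -0.3]
grip_width: 50.3
finger_force: 0.0
```

```bash
python3 - <<'E'
from plan import *
p[0]-=2.5
c,Pw=wristP(); im=c["frame"].astype(int)
lum=im.sum(2)
for r in (256,260,264): 
    row=lum[r,290:360]; k=np.nonzero(row<200)[0]+290; print("ball row",r,k.min(),k.max())
gr=im[:,:,1]-im[:,:,0]
for r in (225,256): e=np.nonzero(gr[r,240:410]<35)[0]+240; print("bed",r,e.min(),e.max())
print([np.round(proj(Pw,w(p,X)),1).tolist() for X in [(-75,-210,25),(75,-210,25)]])
print([np.round(proj(Pw,w(p,tip(a))),1).tolist() for a in (.65,.8,.95)])
for q in ("jar","jaw_face_front"): print(q,pinpoint(q,"wrist")[:1],proj(Pw,w(p,(0,-60,25)))[::-1])
for n in ("side",):
    c=capture(n); print(n,[x["at"] for x in pinpoint("lever_tip",n)[:1]],[(x["at"]) for x in pinpoint("lever_hinge",n)[:1]])
E
```

```text
24.575 [ 553.5 -150.5  312.1] [ 0.1  0.  -0.3] 50.31849468590306 0.0
tool: angle 1.5740618281871988 radius 318.24954787392727 height -21.146015120044638
ball row 256 314 333
ball row 260 312 335
ball row 264 311 337
bed 225 260 402
bed 256 262 405
[[256.8, 257.8], [381.7, 257.8]]
[[307.7, 261.7], [319.7, 262.0], [331.7, 261.7]]
jar [{'at': [129.0, 320.1], 'p': 0.89}] [127.95925587 319.49725605]
jaw_face_front [{'at': [99.9, 324.8], 'p': 0.75}] [127.95925587 319.49725605]
side [[233.3, 360.4]] [[255.9, 355.9]]
```

```bash
python3 -c "
from plant import bot; print(bot.close_job())"
```

```text
the job is handed in; nothing more can be done
None
```

I clamped the jar by turning the crank to about 13.6 rad, set the lock lever close to upright (estimates 0.73 to 0.85 rad), let go, and handed the job in; the hand-in returned no verdict, and I judged the jaw's push on the jar (about 6 mm) from the crank angle rather than measuring it.

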